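# Close the avionics bay: barrier sheet, quarter-turn fastener, hold the cover down

## Task

First lay the yellow barrier sheet flat over the circuit board in the aluminium bay's pocket and let go of it, then turn the brass quarter-turn fastener until its bar lines up with the red marks across the bay. Then set the red cover panel on the bay with its slot over the fastener, press it fully home against the springy seal until it meets the frame, and finish while still holding it pressed down there. Leave the parts bin, screwdriver and sealant bottle alone.

Things in the scene. Friction and masses are not known exactly. Their poses are not given: they have to be found in the camera images.
- bay: Fixed aluminium equipment bay, a box 210 (x) x 120 (y) x 45 mm high with an open pocket in its top; origin at the centre of its underside, on the bench. Its x axis runs along its length towards the end that carries the fastener, z up. The frame's top face is 45 mm above the bench; a black rubber seal round its outer edge (7 mm wide strips along all four edges) stands 4 mm higher.
- pocket (a point): Centre of the pocket's floor (top of the green circuit board), 27 mm from the bay's origin towards its -x end and 14 mm above the bench; axes as the bay. The pocket is 140 (x) x 96 (y) mm and 31 mm deep below the frame's top face, with upright walls.
- fastener (a joint): Quarter-turn fastener on the bay, 70 mm from the bay's origin along its +x, turning about the vertical: rad, growing counter-clockwise from above, between -0.6 and 1.6, with no stop or click at 0. At 0 its bar lies along the bay's y axis, in line with the two red marks, and the panel's slot can pass over it. It starts between 0.7 and 1.35, stays where it is left and takes about 0.05 N m.
- fastener_head (a point): Centre of the fastener's brass bar head, on its axis, 64 mm above the bench. The bar is 28 mm long, 10 mm thick and 18 mm high (from 55 to 73 mm above the bench), on a 10 mm stem, 10 mm clear above the frame. This point's y axis runs along the bar and turns with it.
- seal (a joint): How far the bay's springy rubber seal is pressed down, m: 0 when free, 0.004 when the panel meets the frame (stop at 0.0045). It carries the panel's own weight without moving and needs a push of about 7 N more on the panel to go fully down; it springs back when let go.
- sheet: Loose yellow rigid barrier sheet, 130 (x) x 88 (y) x 4 mm, about 70 g, with an upright pinch tab at its middle: 12 mm thick (x), 36 mm wide (y), its top 22 mm above the sheet's underside. Origin at the centre of the underside. It starts flat on the bench. It fits the pocket with 5 mm (x) and 4 mm (y) to spare each side when its x axis is along the bay's x, either way round.
- panel: Loose red cover panel with a white band, 206 (x) x 116 (y) x 4 mm, about 220 g, flat on the bench at first; origin at the centre of its underside, x towards the slotted end. Black handle over its centre, along x: 66 mm long, 14 mm thick (y), a bar 22 to 34 mm above the underside, on two posts. Seated, its origin is straight above the bay's, axes alike, 49 mm up on the free seal, 45 mm when home.
- panel_slot (a point): Centre of the slot through the panel, 70 mm from its origin along its +x, on its upper face. The slot is 17 (x) x 37 (y) mm; it comes to lie over the fastener's axis.
- parts_bin: Bystander: small loose blue open bin, 100 x 75 x 45 mm, origin at the centre of its underside, beyond the bay.
- driver: Bystander: screwdriver with an orange handle, lying on the bench beyond the bay.
- sealant: Bystander: small sealant bottle, 44 mm in diameter, 90 mm high, red cap, upright, origin at the centre of its underside, beyond the bay.

How it is judged:
By the outcome, as a careful person would: the job done as asked, in the order asked, and still so for the second after the job is handed in, while the arm keeps its last pose, push and grip.
It also fails if it takes over 72 s, if anything falls off the work surface, if the arm or the gripper's body presses on something with over 40 N, if the wrist force passes 120 N, or if a joint passes its speed limit or range.

## Robot

A 7-joint arm with a two-finger parallel gripper is mounted at the origin on the work surface. World frame = base frame: x ahead of the robot, y to its left, z up, the work surface at z = 0. Lengths are in m, angles in rad, forces in N, time in s.
With the tool pointing down it reaches from about 0.425 to 0.925 m from the base axis. Payload 6.8 kg.
Tool frame: the origin (TCP) lies on the mounting face of the last link; the fingertips stand 173 mm ahead of it and the grasp point (between the pads) lies 155 mm ahead of it; z points along the fingers, y is the direction in which the jaws open and shut (so a half turn about z gives the same grasp; the last joint's range is limited). The gripper opens to 85 mm and grips with 20 to 120 N. Pads are 22 mm wide; open, the fingers measure 114 mm over their backs; the gripper's body (76 mm by 85 mm) begins 54 mm behind the grasp point. The pads swing forward as they close: fully open they stand 13 mm farther back than shut.
Start: joints at [-1.232, 0.477, 0.022, 1.555, -0.011, 1.109, -0.083], TCP at [0.292, 0.609, 0.405] pointing down, gripper open.
Joint ranges: [-2.96, 2.96], [-0.34, 2.1], [-1.41, 1.46], [0.24, 2.44], [-1.37, 4.51], [0.17, 1.92], [-2.96, 2.96]. Speed limits (rad/s): [2.39, 2.39, 3.14, 3.14, 3.14, 3.14, 3.14].

## Interface

Orientations are given as a unit quaternion [w, x, y, z].
In Python, from station import sensors, read_camera, bot gives the robot as it stands. The module is installed in compiled form; this text tells all that it offers.
- The arm moves only by the tool play_rows, never from a script. Its argument "commands" is a list of rows, each a list of 4 numbers: the shift along the tool's x, y, z in m, then the turn about the tool's z in degrees. A call has 1 to 20 rows; each row shifts and turns the commanded pose from where the row before left it, along the tool's axes as they then stand; what a row does not reach is not made up. A row lasts 1/10 s, in which the tool goes at most 50 mm and 8.59 degrees, less where a joint would pass 70% of its speed; a pose out of reach is approached as far as the arm can. A call with a gripper value outside its range is refused whole. "claw" is the finger opening in m, from 0 to 0.0854, set as the call begins (left out, the last holds). The fingers move at their own pace and stop on an object; "force" is the grip in N (left out, the last holds). Time passes only in rows, so rows that do not move let the fingers close. It gives the time, the measured TCP pose, the force and the opening at its end, in the units of the state.
- sensors.get_obs(): the state, without advancing time (a new reading comes with each control period).
- read_camera(name): name is "scene" or "side" or "wrist"; returns a dict with "frame" (384x512x3 uint8, blue, green, red), "depth" (384x512 float32, m along the optical axis (not along the pixel's ray), 0 where there is no reading), "fx", "fy", "cx", "cy" (pixels), "rvec" (rotation vector, rad) and "tvec" (3), from world to camera coordinates, as OpenCV has them; the wrist camera has in their place "T_tool_cam" (4x4, takes a point from camera to tool coordinates, whose origin is the TCP and whose axes are the flange's). Camera axes: x right, y down, z forward; pixel columns grow to the right and rows downward; lengths in m; the calibration is good to about 2 mm. A picture is of the moment at which its call begins: read the wrist's pose just before it.
- bot.hand_in(): hands the job in, once; it reports no verdict.
The state is a dict: "t": time; "q": joint angles; "joint_vel": joint speeds; "joint_torque": joint torques, N m; "eef_pos": TCP position; "tool_rot": TCP orientation; "contact_force": force on the tool from outside, world axes, zero at the start; "torque": the same for the moment, N m; "gripper_width": opening from 0.0 (shut) to 1.0 (fully open).
Only numpy, scipy, OpenCV 4.12 (cv2) and the standard library are available. Lean on these libraries where they do the work, as an engineer would, in place of code of your own. Each camera call takes 0.05 s, during which the arm holds its last target.

## Working session

There is one attempt and no reset: what is moved stays moved. The work goes in short steps, Python scripts to look and compute and a tool call to move; the robot and the scene stay as the last step left them, time stands still between calls to the robot, and variables do not carry over. Pictures are saved under pics/ and viewed, and the job is handed in when it is done.

Besides the shell and the picture viewer there is one more tool, called after "Emit:" as name(argument=value, ...) on one line, values as JSON. play_rows: Moves the arm, as the interface text tells. Its arguments: {"type":"object","properties":{"commands":{"type":"array"},"claw":{"type":"number"},"force":{"type":"number"}},"required":["commands"]}

```bash
mkdir -p pics; cat > h.py <<'E'
import numpy as np, cv2
from station import sensors, read_camera, bot
from scipy.spatial.transform import Rotation as R
def cam(n):
    o=sensors.get_obs(); c=read_camera(n)
    if n=="wrist":
        q=np.array(o["tool_rot"]); T=np.eye(4); T[:3,:3]=R.from_quat(q[[1,2,3,0]]).as_matrix(); T[:3,3]=o["eef_pos"]
        c["W"]=T@np.array(c["T_tool_cam"])
    else:
        T=np.eye(4); T[:3,:3]=cv2.Rodrigues(np.array(c["rvec"],float))[0]; T[:3,3]=np.ravel(c["tvec"]); c["W"]=np.linalg.inv(T)
    return c
def pts(c):
    d=c["depth"]; v,u=np.mgrid[:d.shape[0],:d.shape[1]]
    P=np.stack([(u-c["cx"])/c["fx"]*d,(v-c["cy"])/c["fy"]*d,d],-1)
    return P@c["W"][:3,:3].T+c["W"][:3,3]
def proj(c,p):
    p=np.atleast_2d(p); q=(p-c["W"][:3,3])@c["W"][:3,:3]
    return np.c_[q[:,0]/q[:,2]*c["fx"]+c["cx"],q[:,1]/q[:,2]*c["fy"]+c["cy"]]
E
python3 - <<'E'
from h import *
print(sensors.get_obs())
for n in ["scene","side","wrist"]:
    c=cam(n); cv2.imwrite(f"pics/{n}0.png",c["frame"]); print(n,c["W"].round(3).tolist(),c["fx"])
    np.savez(f"{n}0.npz",P=pts(c),f=c["frame"])
E
```

```text
{'t': 0.0, 'q': array([-1.23212515,  0.47780314,  0.02232114,  1.55647407, -0.01148232,
        1.10928933, -0.08311788]), 'joint_vel': array([-0.00037638, -0.00033881,  0.00097258,  0.00040026,  0.00263691,
       -0.00020539,  0.00104081]), 'joint_torque': array([ 2.57323936e-04, -5.96458304e+01,  1.60836093e+00, -2.81197125e+01,
        1.24795493e-02,  9.52612900e-03, -9.28380956e-06]), 'eef_pos': array([0.29150144, 0.60849833, 0.40371348]), 'tool_rot': array([-1.33141095e-04,  2.21518660e-01,  9.75155696e-01, -9.13280203e-04]), 'contact_force': array([ 0.38474698,  0.12929383, -0.54473426]), 'torque': array([-0.01732577, -0.02459245,  0.05426082]), 'gripper_width': 0.9971269716408389}
scene [[-0.461, 0.768, -0.444, 1.059], [0.887, 0.393, -0.242, 0.232], [-0.011, -0.506, -0.863, 0.934], [0.0, 0.0, 0.0, 1.0]] 383.3189918653258
side [[0.997, -0.044, 0.056, 0.549], [-0.071, -0.702, 0.708, -0.792], [0.008, -0.71, -0.704, 0.855], [0.0, 0.0, 0.0, 1.0]] 489.9275286796019
wrist [[0.433, 0.858, 0.278, 0.22], [0.902, -0.411, -0.135, 0.643], [-0.002, 0.309, -0.951, 0.372], [0.0, 0.0, 0.0, 1.0]] 334.1070520361833
```

View pics/scene0.png

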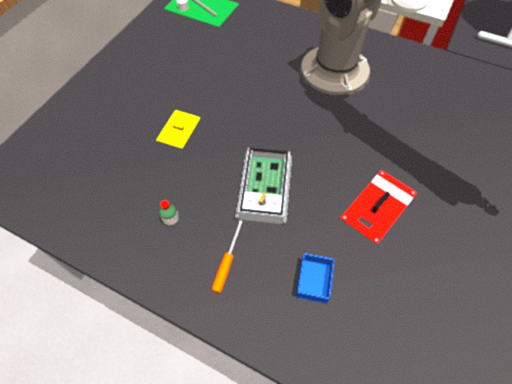

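View pics/side0.png

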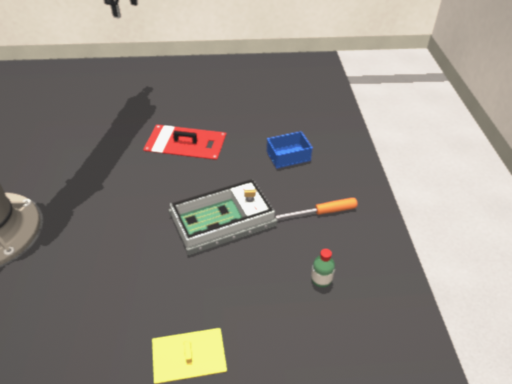

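View pics/wrist0.png

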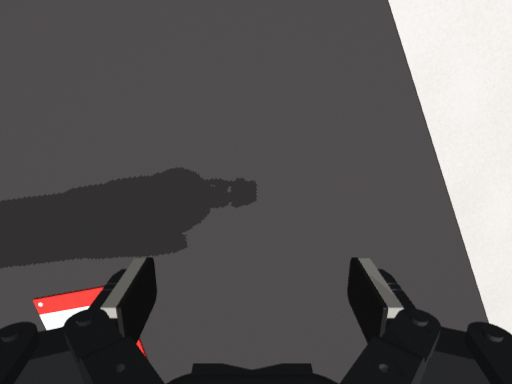

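The scene view shows the sheet at about (178,128), the bay at (265,185) with the fastener at (262,199), and the panel at (380,205) with its slot at (365,223). Next I'll measure their positions.

```bash
cat > m.py <<'E'
from h import *
def rect(P2):
    r=cv2.minAreaRect((P2*1000).astype(np.float32)); return np.round(r[0],1),np.round(r[1],1),round(r[2],2)
for n in ["scene","side"]:
    z=np.load(f"{n}0.npz"); P=z["P"];f=z["f"].astype(int); b,g,r=f[...,0],f[...,1],f[...,2]
    ok=np.isfinite(P).all(-1)&(np.abs(P[...,2])<0.15)&(P[...,0]>0.3)&(P[...,0]<1)&(np.abs(P[...,1])<0.5)
    ye=ok&(r>150)&(g>150)&(b<80); top=ye&(P[...,2]<0.010)
    print(n,"sheet",rect(P[top][:,:2]),ye.sum(), "z",np.median(P[top][:,2]))
    tab=ye&(P[...,2]>0.014); print(" tab",tab.sum(),P[tab].mean(0) if tab.any() else 0)
    re=ok&(r>130)&(g<60)&(b<60)&(P[...,2]<0.012)&(P[...,1]>0.0)
    print(" panel",rect(P[re][:,:2]),np.median(P[re][:,2]))
    wh=ok&(r>180)&(g>180)&(b>180)&(P[...,2]<0.012)&(P[...,1]>0); print(" band",P[wh].mean(0))
    bay=ok&(P[...,2]>0.040)&(P[...,2]<0.053)&(np.abs(P[...,1])<0.16)&(P[...,0]<0.78)&~((g>r+25)|(r>g+60)|(b>r+40))
    nl,lab,st,ce=cv2.connectedComponentsWithStats(bay.astype(np.uint8),connectivity=8); 
    k=[i for i in range(1,nl) if st[i,4]>150]
    for i in k: m=lab==i; print(" bay",st[i,4],rect(P[m][:,:2]),np.median(P[m][:,2]))
    hd=ok&(P[...,2]>0.058)&(P[...,2]<0.08)&(r>b+40)&(r>g)&(np.abs(P[...,1])<0.2); print(" head",hd.sum(),P[hd].mean(0) if hd.any() else 0)
    print("head rect",rect(P[hd][:,:2]) if hd.sum()>5 else 0)
    im=z["f"].copy()
E
python3 m.py
python3 - <<'E'
import cv2
a=cv2.imread('pics/scene0.png')[130:290,150:430]; cv2.imwrite('pics/s1.png',cv2.resize(a,None,fx=2.8,fy=2.8))
E
```

```text
scene sheet (array([ 467.9, -341.5]), array([140.8,  97.6]), 6.24) 1253 z 0.003979066199472303
 tab 312 [ 0.76678839 -0.03010919  0.02484355]
 panel (array([447.3, 303. ]), array([115. , 212.4]), 75.92) 0.004212851932597128
 band [0.39292701 0.31080918 0.00429722]
 bay 1421 (array([545.3,  -2.7]), array([212.6, 120. ]), 20.37) 0.04634496120824294
 head 52 [ 0.62943322 -0.00405384  0.0712894 ]
head rect (array([677. , -77.2]), array([ 25.6, 258.2]), 33.5)
side sheet (array([ 469.8, -358. ]), array([2.2, 0. ]), -132.17) 10 z 0.006340665459595218
 tab 2 [ 0.4696481  -0.35939321  0.01483904]
 panel (array([449.3, 304.1]), array([24.2, 62.8]), 70.1) 0.0039006014900329067
 band [0.38465748 0.31542072 0.00428102]
 bay 1782 (array([542.1,  -5.6]), array([211.9, 123.2]), 20.14) 0.046494036770741654
 head 93 [ 0.62765979 -0.01461566  0.0695675 ]
head rect (array([676. , -83.3]), array([ 24.5, 270.7]), 34.32)
```

View pics/s1.png

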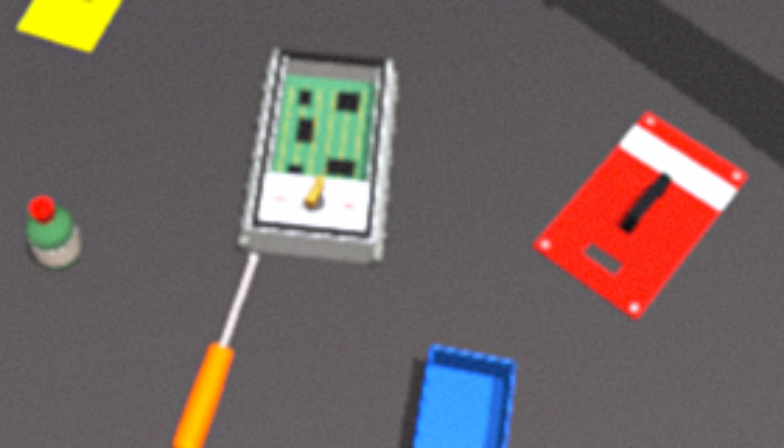

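```bash
cat >> h.py <<'E'
def pose():
    o=sensors.get_obs(); q=np.array(o["tool_rot"]); M=R.from_quat(q[[1,2,3,0]]).as_matrix()
    return o,np.array(o["eef_pos"]),M
def goto(x,y,z,yaw=None,mod=180):
    """grasp-point target; prints total tool shift and then turn (deg)"""
    o,p,M=pose(); t=np.array([x,y,z+0.155]); d=M.T@(t-p)
    cy=np.degrees(np.arctan2(M[1,1],M[0,1])); 
    print("p",p.round(4),"yaw_y",cy.round(2),"tilt",(M[:2,2]*57.3).round(2),"F",np.round(o["contact_force"],1),"w",o["gripper_width"],"t",o["t"])
    print("tool shift mm",(d*1000).round(1),"rows>=",np.linalg.norm(d)/0.05, end=" ")
    if yaw is not None:
        w=(yaw-cy+mod/2)%mod-mod/2; print("turn",-w, "rows",abs(w)/8.59)
E
python3 -c "
from h import *
goto(.447,.303,.20,76)"
```

```text
p [0.2916 0.6086 0.404 ] yaw_y 64.4 tilt [-0.03 -0.07] F [-0.  -0.2 -0.7] w 0.9996056078610691 t 0.15
tool shift mm [-272.2 -208.3   49.3] rows>= 6.925974013760756 turn -11.59905551127396 rows 1.3502974984020908
```

Emit:
play_rows(commands=[[-0.0272, -0.0208, 0.005, 0], [-0.0272, -0.0208, 0.005, 0], [-0.0272, -0.0208, 0.005, 0], [-0.0272, -0.0208, 0.005, 0], [-0.0272, -0.0208, 0.005, 0], [-0.0272, -0.0208, 0.005, 0], [-0.0272, -0.0208, 0.005, 0], [-0.0272, -0.0208, 0.005, 0], [-0.0272, -0.0208, 0.005, 0], [-0.0272, -0.0208, 0.005, 0], [0, 0, 0, -5.8], [0, 0, 0, -5.8], [0, 0, 0, 0], [0, 0, 0, 0]])

```text
t: 1.55
eef_pos: [0.447, 0.3037, 0.3546]
tool_rot: [-0.0, 0.123, 0.992, -0.0]
contact_force: [-0.6, -0.6, -0.1]
gripper_width: 0.998
```

```bash
python3 - <<'E'
from h import *
c=cam("wrist"); cv2.imwrite("pics/w_panel.png",c["frame"]); np.savez("w_panel.npz",P=pts(c),f=c["frame"],W=c["W"])
goto(.545,-.003,.20,20)
goto(.545,-.003,.20,76)
E
```

```text
p [0.447  0.3038 0.3546] yaw_y 75.88 tilt [-0.01 -0.  ] F [-0.1 -0.2 -0.7] w 1.0024037563988273 t 1.6
tool shift mm [-169.9 -273.6   -0.4] rows>= 6.441321970573617 turn 55.88206012975722 rows 6.505478478435067
p [0.447  0.3038 0.3546] yaw_y 75.88 tilt [-0.01 -0.  ] F [-0.1 -0.2 -0.7] w 1.0024037563988273 t 1.6
tool shift mm [-169.9 -273.6   -0.4] rows>= 6.441321970573617 turn -0.11793987024277897 rows 0.013729903404281603
```

View pics/w_panel.png

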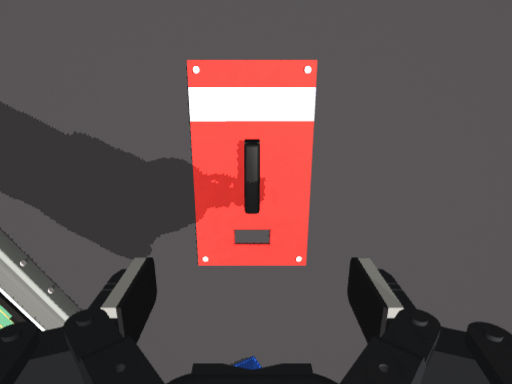

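The panel is in clear view: its outline runs from (188,60) to (308,266), the handle is at (252,177) and the slot at (252,237). Next I'll view the bay.

Emit:
play_rows(commands=[[-0.017, -0.0274, 0, 0], [-0.017, -0.0274, 0, 0], [-0.017, -0.0274, 0, 0], [-0.017, -0.0274, 0, 0], [-0.017, -0.0274, 0, 0], [-0.017, -0.0274, 0, 0], [-0.017, -0.0274, 0, 0], [-0.017, -0.0274, 0, 0], [-0.017, -0.0274, 0, 0], [-0.017, -0.0274, 0, 0], [0, 0, 0, 7], [0, 0, 0, 7], [0, 0, 0, 7], [0, 0, 0, 7], [0, 0, 0, 7], [0, 0, 0, 7], [0, 0, 0, 7], [0, 0, 0, 7], [0, 0, 0, 0], [0, 0, 0, 0]])

```text
t: 3.6
eef_pos: [0.5457, -0.0029, 0.3547]
tool_rot: [0.0, 0.572, 0.82, -0.0]
contact_force: [0.8, 0.4, -0.9]
gripper_width: 1.0
```

```bash
python3 - <<'E'
from h import *
c=cam("wrist"); cv2.imwrite("pics/w_bay.png",c["frame"]); np.savez("w_bay.npz",P=pts(c),f=c["frame"],W=c["W"])
goto(.468,-.341,.20,6.2)
E
```

```text
p [ 0.5457 -0.0031  0.3547] yaw_y 20.15 tilt [0. 0.] F [ 0.9  0.1 -0.1] w 0.9991520593116324 t 3.65
tool shift mm [-290.5 -189.4   -0.3] rows>= 6.9352424964537285 turn 13.952540878236974 rows 1.6242771685956896
```

View pics/w_bay.png

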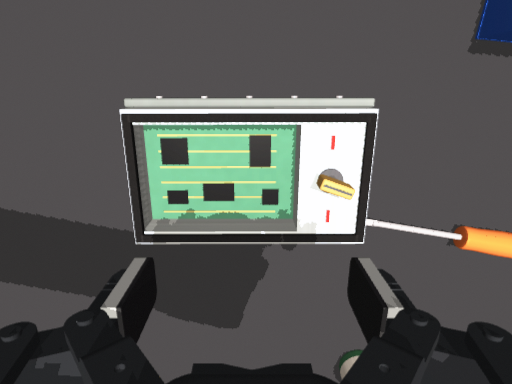

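The bay fills the view, running from (122,110) to (376,245). The brass bar is at (338,189), tilted about 70° from the line between the red marks at (333,142) and (327,216). Next is the sheet.

Emit:
play_rows(commands=[[-0.029, -0.0189, 0, 0], [-0.029, -0.0189, 0, 0], [-0.029, -0.0189, 0, 0], [-0.029, -0.0189, 0, 0], [-0.029, -0.0189, 0, 0], [-0.029, -0.0189, 0, 0], [-0.029, -0.0189, 0, 0], [-0.029, -0.0189, 0, 0], [-0.029, -0.0189, 0, 0], [-0.029, -0.0189, 0, 0], [0, 0, 0, 7], [0, 0, 0, 7], [0, 0, 0, 0], [0, 0, 0, 0]])

```text
t: 5.05
eef_pos: [0.4675, -0.3402, 0.3546]
tool_rot: [-0.0, 0.667, 0.745, -0.0]
contact_force: [0.6, 0.3, -0.5]
gripper_width: 1.001
```

```bash
cat > f.py <<'E'
from h import *
import sys
c=cam("wrist"); cv2.imwrite("pics/w_sheet.png",c["frame"]); np.savez("w_sheet.npz",P=pts(c),f=c["frame"],W=c["W"])
E
python3 f.py; cat > a.py <<'E'
from h import *
def rect(m,P):
    r=cv2.minAreaRect((P[m][:,:2]*1000).astype(np.float32)); return m.sum(),np.round(r[0],1),np.round(r[1],1),round(r[2],2),P[m][:,2].mean().round(4)
def ld(n):
    z=np.load(n); P=z["P"]; f=z["f"].astype(int); return P,f[...,0],f[...,1],f[...,2],np.isfinite(P).all(-1)&(np.indices(P.shape[:2])[0]<255)
P,b,g,r,ok=ld("w_sheet.npz")
ye=ok&(r>120)&(g>120)&(b<90)
print("sheet",rect(ye&(P[...,2]<.009),P)); print("tabtop",rect(ye&(P[...,2]>.018)&(P[...,2]<.026),P))
P,b,g,r,ok=ld("w_panel.npz")
re=ok&(r>100)&(g<70)&(b<70)&(P[...,2]<.012)|ok&(r>180)&(g>180)&(b>180)&(P[...,2]<.012)&(P[...,2]>-.01)
print("panel",rect(re,P)); 
h=ok&(P[...,2]>.028)&(P[...,2]<.042)&(r<90)&(g<90); 
n,l,s,ce=cv2.connectedComponentsWithStats(h.astype(np.uint8)); i=1+np.argmax(s[1:,4]); print("handle",rect(l==i,P))
P,b,g,r,ok=ld("w_bay.npz")
s=ok&(P[...,2]>.0472)&(P[...,2]<.053)&(r<130); print("seal",rect(s,P))
s=ok&(P[...,2]>.041)&(P[...,2]<.053); n,l,st,ce=cv2.connectedComponentsWithStats(s.astype(np.uint8)); i=1+np.argmax(st[1:,4]); print("bay",rect(l==i,P))
s=ok&(P[...,2]>.041)&(P[...,2]<.053)&(r>g+60); print("marks")
n,l,st,ce=cv2.connectedComponentsWithStats(s.astype(np.uint8))
for i in range(1,n): 
  if st[i,4]>5: print(st[i,4],P[l==i].mean(0).round(4))
s=ok&(P[...,2]>.066)&(P[...,2]<.08); n,l,st,ce=cv2.connectedComponentsWithStats(s.astype(np.uint8))
for i in range(1,n): 
  if st[i,4]>20: print("head",rect(l==i,P),P[l==i].mean(0).round(4))
E
python3 a.py
```

```text
sheet (np.int64(294), array([ 469.4, -339.6]), array([133.,  89.]), 6.14, np.float64(0.0025))
tabtop (np.int64(50), array([ 463.8, -337.1]), array([34.8, 10.4]), 76.97, np.float64(0.0197))
panel (np.int64(6619), array([444.6, 304. ]), array([118.9, 189.7]), 75.99, np.float64(0.0034))
handle (np.int64(1009), array([446.5, 303.9]), array([12.7, 64.5]), 75.48, np.float64(0.0329))
seal (np.int64(5294), array([542. ,  -1.9]), array([206.2, 113.5]), 20.18, np.float64(0.0483))
bay (np.int64(15093), array([541.9,  -1.9]), array([211.1, 120. ]), 20.29, np.float64(0.0458))
marks
47 [0.5966 0.0527 0.0448]
39 [ 0.6191 -0.0084  0.0447]
head (np.int64(467), array([607.4,  22.4]), array([28.1, 10.2]), 0.08, np.float64(0.0717)) [0.6065 0.0229 0.0717]
```

View pics/w_sheet.png

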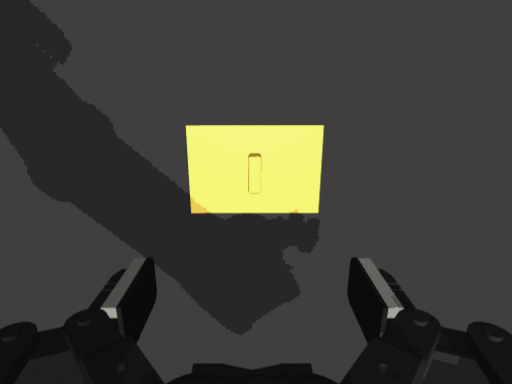

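```bash
sed -i 's/^ye=.*/ye=ok\&(r>90)\&(b<g-30)\&(P[...,2]>-.005)/' a.py; python3 a.py|head -4; python3 -c "
from h import *
goto(.469,-.340,.10,6.1)"
```

```text
sheet (np.int64(11349), array([ 469.6, -340.8]), array([133.3,  91.2]), 6.23, np.float64(0.0031))
tabtop (np.int64(476), array([ 468.8, -338.9]), array([11.4, 35.5]), 6.44, np.float64(0.021))
panel (np.int64(6619), array([444.6, 304. ]), array([118.9, 189.7]), 75.99, np.float64(0.0034))
handle (np.int64(1009), array([446.5, 303.9]), array([12.7, 64.5]), 75.48, np.float64(0.0329))
p [ 0.4675 -0.3402  0.3546] yaw_y 6.24 tilt [-0.    0.01] F [0.  0.4 0.1] w 1.0017351506085492 t 5.1
tool shift mm [ 0.   1.6 99.6] rows>= 1.9927515829102531 turn 0.13823650100357554 rows 0.016092724214618805
```

Emit:
play_rows(commands=[[0.0005, 0.0015, 0.03, 0], [0, 0, 0.03, 0], [0, 0, 0.03, 0], [0, 0, 0.03, 0], [0, 0, 0.025, 0], [0, 0, 0.015, 0], [0, 0, 0.01, 0], [0, 0, 0.005, 0], [0, 0, 0, 0], [0, 0, 0, 0]], claw=0.04)

```text
t: 6.1
eef_pos: [0.4691, -0.3401, 0.1805]
tool_rot: [0.001, 0.669, 0.743, 0.0]
contact_force: [-0.3, 0.2, -0.5]
gripper_width: 0.47
```

Emit:
play_rows(commands=[[0, 0, 0, 0], [0, 0, 0, 0], [0, 0, 0, 0], [0, 0, 0, 0], [0, 0, 0, 0], [0, 0, 0, 0], [0, 0, 0, 0], [0, 0, 0, 0]], claw=0, force=40)

```text
t: 6.9
eef_pos: [0.4691, -0.3401, 0.1805]
tool_rot: [0.001, 0.669, 0.743, 0.0]
contact_force: [-0.2, 0.1, 6.9]
gripper_width: 0.127
```

Emit:
play_rows(commands=[[0, 0, -0.01, 0], [0, 0, -0.03, 0], [0, 0, -0.03, 0], [0, 0, -0.03, 0], [0, 0, -0.03, 0], [0, 0, -0.02, 0], [0, 0, 0, 0], [0, 0, 0, 0]])

```text
t: 7.7
eef_pos: [0.4686, -0.3396, 0.3298]
tool_rot: [0.0, 0.669, 0.743, 0.0]
contact_force: [-0.2, 0.1, -0.7]
gripper_width: 0.128
```

```bash
python3 - <<'E'
from h import *
c=cam("wrist"); cv2.imwrite("pics/w2.png",c["frame"]); np.savez("w2.npz",P=pts(c),f=c["frame"],W=c["W"])
P=pts(c); f=c["frame"].astype(int); ye=(f[...,2]>90)&(f[...,0]<f[...,1]-30)&np.isfinite(P).all(-1)
m=ye&(P[...,2]>0.05); r=cv2.minAreaRect((P[m][:,:2]*1000).astype(np.float32)); print(r,P[m][:,2].min(),P[m][:,2].max())
goto(.542-.027*.9382,-.0019-.027*.346,.13,20.24)
E
```

```text
((466.39556884765625, -322.36627197265625), (130.88340759277344, 123.7223892211914), 5.851293087005615) 0.14744595902084104 0.29837742417514923
p [ 0.4684 -0.3394  0.329 ] yaw_y 6.01 tilt [-0.06  0.05] F [-0.6 -0.7 -1.2] w 0.1275237068591274 t 7.75
tool shift mm [321.3  82.4  44.2] rows>= 6.692040907873602 turn -14.228786094873271 rows 1.6564360995195893
```

View pics/w2.png

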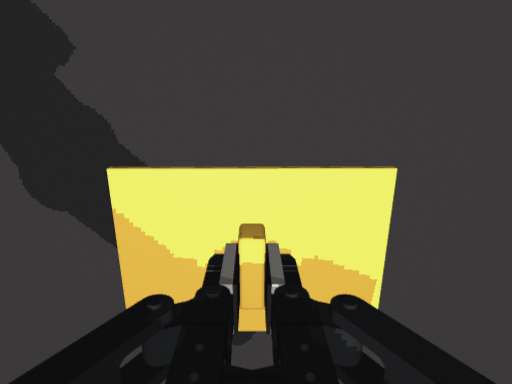

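```bash
python3 - <<'E'
from h import *
o,p,M=pose()
z=np.load("w2.npz"); P=(z["P"]-p)@M; f=z["f"].astype(int)
m=(f[...,2]>90)&(f[...,0]<f[...,1]-30)&np.isfinite(P).all(-1)
rows=np.indices(m.shape)[0]; 
s=m&(P[...,2]>.168)&(P[...,2]<.182)
A=np.c_[P[s][:,:2],np.ones(s.sum())]; print("plane",np.linalg.lstsq(A,P[s][:,2],rcond=None)[0])
for r in range(175,290,20):
    q=P[r][s[r]]; print(r,"y",q[:,1].min().round(4),q[:,1].max().round(4),"x",q[:,0].mean().round(4))
for cc in range(130,380,40):
    q=P[:,cc][s[:,cc]]; print(cc,q[:,0].max().round(4),q[:,1].mean().round(4))
E
```

```text
plane [0.00104135 0.00084546 0.17647183]
175 y -0.065 0.0648 x 0.0409
195 y -0.0651 0.0643 x 0.0314
215 y -0.0646 0.065 x 0.0216
235 y -0.0649 0.0642 x 0.0114
255 y -0.0652 0.0647 x 0.0007
275 y -0.0656 0.0641 x -0.0104
130 0.0441 -0.0583
170 0.0443 -0.039
210 0.0442 -0.0195
250 0.0444 -0.0009
290 0.0443 0.0178
330 0.0443 0.0374
370 0.0444 0.0566
```

The sheet is held level and centred in the grip, with its edges symmetric to within 0.5 mm. I'll carry it to the pocket.

Emit:
play_rows(commands=[[0.0268, 0.0069, 0, 0], [0.0268, 0.0069, 0, 0], [0.0268, 0.0069, 0, 0], [0.0268, 0.0069, 0, 0], [0.0268, 0.0069, 0, 0], [0.0268, 0.0069, 0, 0], [0.0268, 0.0069, 0, 0], [0.0268, 0.0069, 0, 0], [0.0268, 0.0069, 0, 0], [0.0268, 0.0069, 0, 0], [0.0268, 0.0069, 0, 0], [0.0268, 0.0069, 0, 0], [0, 0, 0, -4.7], [0, 0, 0, -4.8], [0, 0, 0, -4.7], [0, 0, 0, 0], [0, 0, 0, 0]])

```text
t: 9.45
eef_pos: [0.5171, -0.0114, 0.3288]
tool_rot: [-0.001, 0.573, 0.819, -0.001]
contact_force: [0.2, -0.3, -0.7]
gripper_width: 0.132
```

```bash
python3 - <<'E'
from h import *
goto(.5167,-.0112,.0395,20.24)
E
```

```text
p [ 0.5171 -0.0114  0.3288] yaw_y 20.06 tilt [-0.1  -0.02] F [ 0.2 -0.3 -0.7] w 0.1317824476325696 t 9.45
tool shift mm [ 3.000e-01 -1.000e-01  1.343e+02] rows>= 2.686045699789093 turn -0.17588832811503607 rows 0.020475940409200942
```

Emit:
play_rows(commands=[[0, 0, 0.02, 0], [0, 0, 0.02, 0], [0, 0, 0.02, 0], [0, 0, 0.02, 0], [0, 0, 0.01, 0], [0, 0, 0, 0], [0, 0, 0, 0]])

```text
t: 10.15
eef_pos: [0.5177, -0.0115, 0.24]
tool_rot: [0.0, 0.573, 0.82, -0.0]
contact_force: [0.5, -0.0, 0.1]
gripper_width: 0.126
```

```bash
python3 - <<'E'
from h import *
c=cam("wrist"); cv2.imwrite("pics/w3.png",c["frame"]); np.savez("w3.npz",P=pts(c),f=c["frame"],W=c["W"])
goto(.5167,-.0112,.0395,20.24)
c=cam("scene"); cv2.imwrite("pics/s3.png",cv2.resize(c["frame"][120:250,190:340],None,fx=5,fy=4.5))
E
```

```text
p [ 0.5179 -0.0115  0.2404] yaw_y 20.17 tilt [0.06 0.  ] F [ 0.2 -0.2 -0.8] w 0.12721789690344598 t 10.2
tool shift mm [ 0.7 -1.1 45.9] rows>= 0.917497624764388 turn -0.07431804629156602 rows 0.008651693398319676
```

View pics/w3.png

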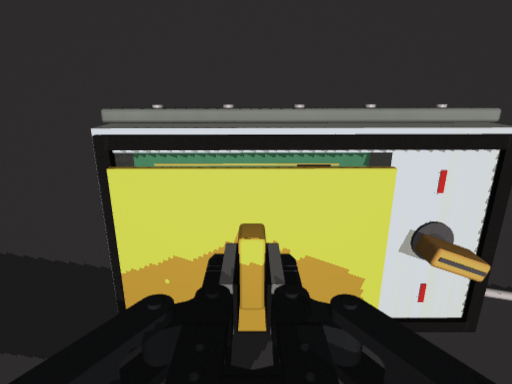

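View pics/s3.png

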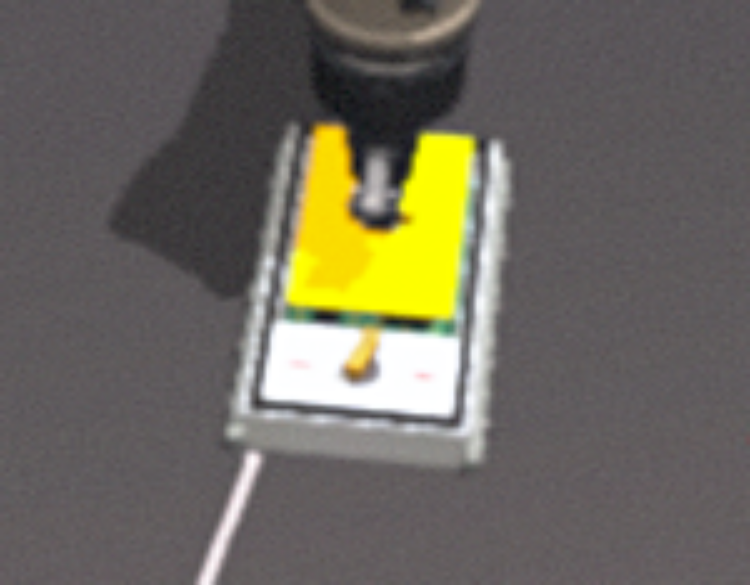

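```bash
python3 - <<'E'
from h import *
th=np.radians(20.24); Rb=np.array([[np.cos(th),np.sin(th)],[-np.sin(th),np.cos(th)]])
z=np.load("w3.npz"); P=z["P"]; f=z["f"].astype(int); ok=np.isfinite(P).all(-1)
B=(P[...,:2]-[.542,-.0019])@Rb.T
ye=ok&(f[...,2]>90)&(f[...,0]<f[...,1]-30)&(P[...,2]>.055)&(P[...,2]<.075)
for r in (180,210,240): q=B[r][ye[r]&(np.indices(ye.shape)[1][r]<400)][:,0]; print("sheet x",q.min(),q.max())
for c in (150,200,300,350): print("sheet ymax",B[:,c][ye[:,c]][:,1].max())
wh=ok&(f.min(-1)>190)&(P[...,2]>.04)&(P[...,2]<.048)
for r in (170,190,210,220): q=B[r][wh[r]]; print("plate x",q[:,0].min(),q[:,0].max())
s=ok&(P[...,2]>.041)&(P[...,2]<.053); print("frame x",np.percentile(B[s][:,0],[.1,99.9]),"ymax",np.percentile(B[s][:,1],99.9))
E
```

```text
sheet x -0.091269880342788 0.037838499730356585
sheet x -0.09118841094713306 0.03770952290700644
sheet x -0.09150589975880882 0.03803947133186864
sheet ymax 0.044066515864853203
sheet ymax 0.043992192363227885
sheet ymax 0.04402247793503816
sheet ymax 0.0439158783103677
plate x 0.047135683357985174 0.09481490454494684
plate x 0.04647250127829972 0.0950436940410593
plate x 0.047074494780910726 0.09474361590583179
plate x 0.04683888837184834 0.09413661435716199
frame x [-0.10441132  0.10331717] ymax 0.059862823552631624
```

The sheet is centred over the pocket to within 0.5 mm, so I'll lower it.

Emit:
play_rows(commands=[[0.0005, -0.0005, 0.01, 0], [0, 0, 0.01, 0], [0, 0, 0.01, 0], [0, 0, 0.008, 0], [0, 0, 0.005, 0], [0, 0, 0.0025, 0], [0, 0, 0, 0], [0, 0, 0, 0]])

```text
t: 11.05
eef_pos: [0.5165, -0.0112, 0.1945]
tool_rot: [-0.001, 0.572, 0.82, -0.0]
contact_force: [-2.6, -0.2, 7.7]
gripper_width: 0.126
```

```bash
python3 - <<'E'
from h import *
goto(.5167,-.0112,.0395,20.24)
E
```

```text
p [ 0.5165 -0.0112  0.1945] yaw_y 20.18 tilt [-0.07  0.03] F [-2.6 -0.2  7.7] w 0.12611869805180675 t 11.05
tool shift mm [-0.1  0.2 -0. ] rows>= 0.004574203753721278 turn -0.05554528425722083 rows 0.0064662729053807716
```

Emit:
play_rows(commands=[[0, 0, 0, 0], [0, 0, 0, 0], [0, 0, 0, 0], [0, 0, 0, 0], [0, 0, 0, 0]], claw=0.035)

```text
t: 11.55
eef_pos: [0.5169, -0.011, 0.1941]
tool_rot: [0.0, 0.572, 0.82, 0.0]
contact_force: [1.2, -0.5, 0.1]
gripper_width: 0.41
```

Emit:
play_rows(commands=[[0, 0, -0.01, 0], [0, 0, -0.015, 0], [0, 0, -0.02, 0], [0, 0, -0.025, 0], [0, 0, -0.025, 0], [0, 0, -0.025, 0], [0, 0, 0, 0], [0, 0, 0, 0]])

```text
t: 12.35
eef_pos: [0.5169, -0.011, 0.3149]
tool_rot: [0.0, 0.572, 0.82, 0.001]
contact_force: [0.8, 0.4, 0.3]
gripper_width: 0.411
```

```bash
python3 - <<'E'
from h import *
c=cam("wrist"); cv2.imwrite("pics/w4.png",c["frame"]); P=pts(c); f=c["frame"].astype(int)
ok=np.isfinite(P).all(-1)
th=np.radians(20.24); Rb=np.array([[np.cos(th),np.sin(th)],[-np.sin(th),np.cos(th)]]); B=(P[...,:2]-[.542,-.0019])@Rb.T
ye=ok&(f[...,2]>90)&(f[...,0]<f[...,1]-30)&(B[...,0]<.042)&(P[...,2]<.026)&(P[...,2]>.01)&(np.abs(B[...,0])<.1)&(np.abs(B[...,1])<.05)
A=np.c_[B[ye],np.ones(ye.sum())]; print(ye.sum(),np.linalg.lstsq(A,P[ye][:,2],rcond=None)[0])
print(cv2.minAreaRect((B[ye]*1000).astype(np.float32)))
s=ok&(P[...,2]>.066)&(P[...,2]<.08)&(B[...,0]>.04)&(B[...,0]<.1)&(abs(B[...,1])<.03)
print("head",s.sum(),cv2.minAreaRect((P[s][:,:2]*1000).astype(np.float32)))
goto(.6077,.0223,.10,0.1+90)
goto(.6077,.0223,.10,0.1-90)
E
```

```text
15842 [-0.00092047  0.00430234  0.01702483]
((-28.201648712158203, -1.4859580993652344), (91.90088653564453, 138.6912841796875), 89.33589172363281)
head 635 ((607.2247924804688, 22.193119049072266), (28.046344757080078, 10.389431953430176), 0.030958009883761406)
p [ 0.5165 -0.011   0.3142] yaw_y 20.2 tilt [-0.01  0.02] F [-0.4 -0.9  0.4] w 0.4111926735188752 t 12.4
tool shift mm [-0.3 97.1 59.2] rows>= 2.2732273683035196 turn -69.8952681700851 rows 8.136818180452282
p [ 0.5165 -0.011   0.3142] yaw_y 20.2 tilt [-0.01  0.02] F [-0.4 -0.9  0.4] w 0.4111926735188752 t 12.4
tool shift mm [-0.3 97.1 59.2] rows>= 2.2732273683035196 turn -69.8952681700851 rows 8.136818180452282
```

View pics/w4.png

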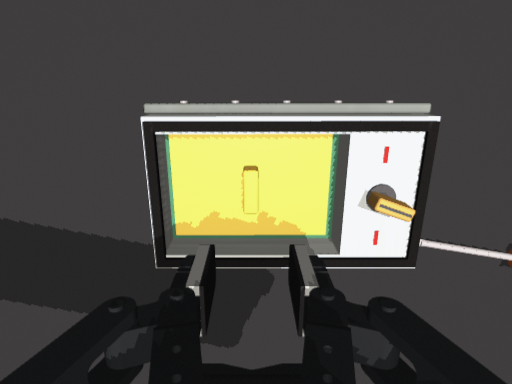

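The sheet lies flat in the pocket with its top at 17 mm, spanning (167,135) to (333,237), and it is released. Next is the fastener.

Emit:
play_rows(commands=[[0, 0.0194, 0, 0], [0, 0.0194, 0, 0], [0, 0.0194, 0, 0], [0, 0.0194, 0, 0], [-0.0003, 0.0194, 0, 0], [0, 0, 0, -7], [0, 0, 0, -7], [0, 0, 0, -7], [0, 0, 0, -7], [0, 0, 0, -7], [0, 0, 0, -7], [0, 0, 0, -7], [0, 0, 0, -7], [0, 0, 0, -7], [0, 0, 0, -6.9], [0, 0, 0, 0], [0, 0, 0, 0]])

```text
t: 14.1
eef_pos: [0.6077, 0.022, 0.3132]
tool_rot: [-0.001, 0.001, 1.0, 0.0]
contact_force: [-0.5, 0.4, -0.7]
gripper_width: 0.407
```

```bash
python3 - <<'E'
from h import *
goto(.6075,.0223,.071,90.05)
E
```

```text
p [0.6077 0.022  0.3132] yaw_y 89.91 tilt [-0.1  0. ] F [-0.5  0.4 -0.7] w 0.4074101335694526 t 14.1
tool shift mm [ 0.   0.3 87.2] rows>= 1.7448608351935069 turn -0.14370328490316808 rows 0.01672913677568895
```

Emit:
play_rows(commands=[[0, 0.0003, 0.02, 0], [0, 0, 0.02, 0], [0, 0, 0.02, 0], [0, 0, 0.015, 0], [0, 0, 0.0085, 0], [0, 0, 0.004, 0], [0, 0, 0, 0], [0, 0, 0, 0]])

```text
t: 14.9
eef_pos: [0.6084, 0.0224, 0.2274]
tool_rot: [0.001, -0.001, 1.0, 0.0]
contact_force: [0.1, -0.3, 0.7]
gripper_width: 0.407
```

Emit:
play_rows(commands=[[0, 0, 0, 0], [0, 0, 0, 0], [0, 0, 0, 0], [0, 0, 0, 0], [0, 0, 0, 0], [0, 0, 0, 0]], claw=0, force=40)

```text
t: 15.5
eef_pos: [0.6083, 0.0222, 0.2275]
tool_rot: [0.001, -0.001, 1.0, -0.0]
contact_force: [-1.8, -0.2, 5.6]
gripper_width: 0.102
```

Gripped. Now the turn: +69.8° about tool z.

Emit:
play_rows(commands=[[0, 0, 0, 5], [0, 0, 0, 5], [0, 0, 0, 5], [0, 0, 0, 5], [0, 0, 0, 5], [0, 0, 0, 5], [0, 0, 0, 5], [0, 0, 0, 5], [0, 0, 0, 5], [0, 0, 0, 5], [0, 0, 0, 5], [0, 0, 0, 5], [0, 0, 0, 5], [0, 0, 0, 4.8], [0, 0, 0, 0], [0, 0, 0, 0], [0, 0, 0, 0]])

```text
t: 17.2
eef_pos: [0.6083, 0.0223, 0.2275]
tool_rot: [0.0, 0.572, 0.821, 0.0]
contact_force: [-0.5, -1.4, 5.0]
gripper_width: 0.101
```

```bash
python3 - <<'E'
from h import *
goto(.6077,.0223,.071,20.24)
print(sensors.get_obs()["torque"])
E
```

```text
p [0.6083 0.0223 0.2275] yaw_y 20.28 tilt [0.07 0.01] F [-0.5 -1.4  5. ] w 0.1009836705637929 t 17.2
tool shift mm [ 0.2 -0.6  1.5] rows>= 0.03281063686072579 turn 0.04072318854684909 rows 0.004740767001961477
[-0.13693861  0.18897676 -0.07310753]
```

Emit:
play_rows(commands=[[0, 0, 0, 0], [0, 0, 0, 0], [0, 0, 0, 0], [0, 0, 0, 0], [0, 0, 0, 0]], claw=0.04)

```text
t: 17.7
eef_pos: [0.608, 0.0225, 0.2266]
tool_rot: [-0.0, 0.571, 0.821, -0.0]
contact_force: [-0.8, -0.2, -0.6]
gripper_width: 0.469
```

Emit:
play_rows(commands=[[0, 0, -0.01, 0], [0, 0, -0.02, 0], [0, 0, -0.025, 0], [0, -0.015, -0.025, 0], [0, -0.02, -0.02, 0], [0, -0.025, 0, 0], [0, 0, 0, 0], [0, 0, 0, 0]])

```text
t: 18.5
eef_pos: [0.5517, 0.0016, 0.3275]
tool_rot: [0.0, 0.572, 0.821, 0.001]
contact_force: [0.2, -0.3, 0.7]
gripper_width: 0.469
```

```bash
python3 - <<'E'
from h import *
c=cam("wrist"); cv2.imwrite("pics/w5.png",c["frame"]); P=pts(c); f=c["frame"].astype(int)
ok=np.isfinite(P).all(-1)
th=np.radians(20.24); Rb=np.array([[np.cos(th),np.sin(th)],[-np.sin(th),np.cos(th)]]); B=(P[...,:2]-[.542,-.0019])@Rb.T
s=ok&(P[...,2]>.066)&(P[...,2]<.08)&(B[...,0]>.04)&(B[...,0]<.1)&(abs(B[...,1])<.03)
print("head",s.sum(),cv2.minAreaRect((B[s][:,:2]*1000).astype(np.float32)))
s=ok&(P[...,2]>.041)&(P[...,2]<.05)&(f[...,2]>f[...,1]+60)
n,l,st,ce=cv2.connectedComponentsWithStats(s.astype(np.uint8))
for i in range(1,n): 
  if st[i,4]>8: print(st[i,4],B[l==i].mean(0).round(4))
s=ok&(P[...,2]>.041)&(P[...,2]<.053)&(f.max(-1)<60)&(np.abs(B[...,0])<.11)&(np.abs(B[...,1])<.065); print("seal",cv2.minAreaRect((B[s]*1000).astype(np.float32)))
goto(.4465,.3039,.20,75.9)
E
```

```text
head 581 ((69.95860290527344, 0.09977531433105469), (27.967411041259766, 10.34569263458252), 89.99095153808594)
61 [0.0701 0.0328]
48 [ 0.0701 -0.0336]
seal ((-1.094207763671875, -0.3369560241699219), (208.58355712890625, 113.18008422851562), 0.003791732946410775)
p [0.5522 0.002  0.3272] yaw_y 20.32 tilt [0.06 0.03] F [0.6 0.2 0.5] w 0.4664182164231323 t 18.55
tool shift mm [319.8   5.8 -27.8] rows>= 6.4214322809993885 turn -55.57956133410033 rows 6.4702632519325185
```

View pics/w5.png

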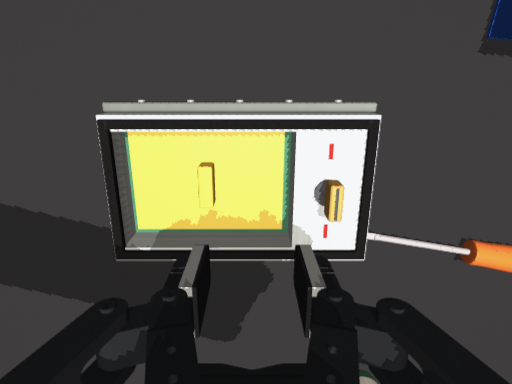

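The bar at (336,200) now lines up with the red marks at (331,151) and (325,231), with a measured angle error near 0°. Next I'll refine the panel's pose.

```bash
python3 - <<'E'
from h import *
z=np.load("w_panel.npz"); P=z["P"]; f=z["f"].astype(int); ok=np.isfinite(P).all(-1)
v,u=np.indices(ok.shape)
box=ok&(u>175)&(u<330)&(v>50)&(v<280)&(f[...,2]>70)&(abs(P[...,2]-.004)<.01)&((f[...,2]>f[...,1]+40)|(f.min(-1)>150))
r=cv2.minAreaRect((P[box][:,:2]*1000).astype(np.float32)); print("panel",box.sum(),r)
h=ok&(u>230)&(u<275)&(v>120)&(v<225)&(P[...,2]>.026)&(P[...,2]<.042); print("handle",cv2.minAreaRect((P[h][:,:2]*1000).astype(np.float32)),P[h].mean(0))
s=ok&(u>225)&(u<280)&(v>222)&(v<250)&(f[...,2]<100); print("slot",s.sum(),cv2.minAreaRect((P[s][:,:2]*1000).astype(np.float32)))
E
```

```text
panel 23167 ((448.722900390625, 302.97698974609375), (119.29105377197266, 210.44325256347656), 75.87116241455078)
handle ((447.2121276855469, 303.3361511230469), (13.929243087768555, 66.1805419921875), 75.39794158935547) [0.44536139 0.30358047 0.03268081]
slot 405 ((446.41357421875, 301.95843505859375), (34.9574089050293, 158.81581115722656), 76.9906234741211)
```

Emit:
play_rows(commands=[[0.032, 0.0006, 0, 0], [0.032, 0.0006, 0, 0], [0.032, 0.0006, 0, 0], [0.032, 0.0006, 0, 0], [0.032, 0.0006, 0, 0], [0.032, 0.0006, 0, 0], [0.032, 0.0006, 0, 0], [0.032, 0.0006, 0, 0], [0.032, 0.0006, 0, 0], [0.0315, 0.0006, 0, 0], [0, 0, 0, -7], [0, 0, 0, -7], [0, 0, 0, -7], [0, 0, 0, -7], [0, 0, 0, -7], [0, 0, 0, -7], [0, 0, 0, -7], [0, 0, 0, -6.6], [0, 0, 0, 0], [0, 0, 0, 0]])

```text
t: 20.55
eef_pos: [0.4468, 0.3038, 0.3265]
tool_rot: [-0.0, 0.124, 0.992, 0.0]
contact_force: [-0.0, -0.0, 0.5]
gripper_width: 0.466
```

```bash
python3 - <<'E'
from h import *
goto(.4472,.3033,.028,75.9)
E
```

```text
p [0.4468 0.3038 0.3265] yaw_y 75.73 tilt [-0.01  0.  ] F [-0.  -0.   0.5] w 0.4664168079954072 t 20.55
tool shift mm [ -0.5  -0.4 143.5] rows>= 2.8704274570492965 turn -0.16911300746572522 rows 0.019687195281225287
```

Emit:
play_rows(commands=[[-0.0005, -0.0004, 0.03, -0.2], [0, 0, 0.03, 0], [0, 0, 0.03, 0], [0, 0, 0.025, 0], [0, 0, 0.015, 0], [0, 0, 0.01, 0], [0, 0, 0.0035, 0], [0, 0, 0, 0], [0, 0, 0, 0]])

```text
t: 21.45
eef_pos: [0.4472, 0.3032, 0.1839]
tool_rot: [0.0, 0.121, 0.993, 0.0]
contact_force: [0.3, 0.1, 0.0]
gripper_width: 0.472
```

Emit:
play_rows(commands=[[0, 0, 0, 0], [0, 0, 0, 0], [0, 0, 0, 0], [0, 0, 0, 0], [0, 0, 0, 0], [0, 0, 0, 0], [0, 0, 0, 0]], claw=0, force=90)

```text
t: 22.15
eef_pos: [0.4472, 0.3031, 0.1842]
tool_rot: [0.0, 0.121, 0.993, 0.001]
contact_force: [-0.8, -0.9, 5.3]
gripper_width: 0.142
```

Emit:
play_rows(commands=[[0, 0, -0.005, 0], [0, 0, -0.02, 0], [0, 0, -0.03, 0], [0, 0, -0.03, 0], [0, 0, -0.03, 0], [0, 0, -0.03, 0], [0, 0, -0.01, 0], [0, 0, 0, 0], [0, 0, 0, 0]])

```text
t: 23.05
eef_pos: [0.4463, 0.3026, 0.337]
tool_rot: [-0.001, 0.121, 0.993, -0.001]
contact_force: [-0.1, -1.1, -3.3]
gripper_width: 0.138
```

```bash
python3 - <<'E'
from h import *
c=cam("wrist"); cv2.imwrite("pics/w6.png",c["frame"]); np.savez("w6.npz",P=pts(c),f=c["frame"],W=c["W"])
goto(.542,-.0019,.18,110.24)
c=cam("scene");cv2.imwrite("pics/s6.png",c["frame"])
E
```

```text
p [0.4462 0.3025 0.3365] yaw_y 76.11 tilt [-0.13 -0.11] F [-0.1  0.4 -2.5] w 0.13855151930251916 t 23.1
tool shift mm [-166.1 -272.5    1.9] rows>= 6.38306710783772 turn -34.12885795720274 rows 3.9730917295928685
```

View pics/w6.png

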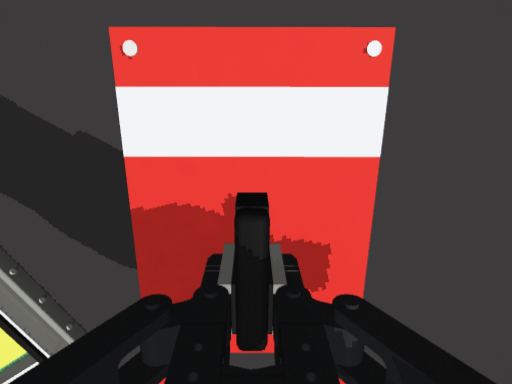

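```bash
cat > p.py <<'E'
from h import *
import sys
z=np.load(sys.argv[1]); W=z["W"]; c=np.array(read_camera("wrist")["T_tool_cam"]) ; T=W@np.linalg.inv(c)
P=(z["P"]-T[:3,3])@T[:3,:3]; f=z["f"].astype(int); ok=np.isfinite(P).all(-1)
m=ok&((f[...,2]>f[...,1]+40)|(f.min(-1)>150))&(P[...,2]>.165)&(P[...,2]<.195)
u=np.indices(m.shape)[1]; m&=(u>100)&(u<400)
A=np.c_[P[m][:,:2],np.ones(m.sum())]; print("plane",np.linalg.lstsq(A,P[m][:,2],rcond=None)[0])
for r in range(30,290,40):
    q=P[r][m[r]]; print(r,"ymid",((q[:,1].min()+q[:,1].max())/2).round(5),"w",np.ptp(q[:,1]).round(4),"x",q[:,0].mean().round(4))
for cc in range(130,380,40):
    q=P[:,cc][m[:,cc]]; print(cc,"xmax",q[:,0].max().round(4),"y",q[q[:,0].argmax(),1].round(4))
E
python3 p.py w6.npz
```

```text
plane [-0.00265347  0.00177849  0.18089277]
30 ymid -9e-05 w 0.1148 x 0.1014
70 ymid -0.0002 w 0.1155 x 0.0862
110 ymid -0.0002 w 0.1157 x 0.0699
150 ymid -0.00048 w 0.1156 x 0.0524
190 ymid -0.00019 w 0.1159 x 0.0335
230 ymid -0.00038 w 0.1154 x 0.0131
270 ymid -0.00047 w 0.1161 x -0.009
130 xmax 0.1029 y -0.0493
170 xmax 0.1025 y -0.0332
210 xmax 0.1025 y -0.0171
250 xmax 0.1025 y -0.0009
290 xmax 0.1026 y 0.0153
330 xmax 0.1023 y 0.0312
370 xmax 0.1025 y 0.0477
```

Emit:
play_rows(commands=[[-0.0138, -0.0227, 0, 0], [-0.0138, -0.0227, 0, 0], [-0.0138, -0.0227, 0, 0], [-0.0138, -0.0227, 0, 0], [-0.0138, -0.0227, 0, 0], [-0.0138, -0.0227, 0, 0], [-0.0138, -0.0227, 0, 0], [-0.0138, -0.0227, 0, 0], [-0.0138, -0.0227, 0, 0], [-0.0138, -0.0227, 0, 0], [-0.0138, -0.0227, 0, 0], [-0.0138, -0.0227, 0, 0], [0, 0, 0, -5.7], [0, 0, 0, -5.7], [0, 0, 0, -5.7], [0, 0, 0, -5.7], [0, 0, 0, -5.7], [0, 0, 0, -5.6], [0, 0, 0, 0], [0, 0, 0, 0]])

```text
t: 25.2
eef_pos: [0.542, -0.0014, 0.3374]
tool_rot: [-0.001, -0.174, 0.985, 0.0]
contact_force: [-0.2, 0.9, -2.7]
gripper_width: 0.145
```

```bash
python3 - <<'E'
from h import *
goto(.5415,-.0018,.028+.049,110.24)
E
```

```text
p [ 0.542  -0.0014  0.3374] yaw_y 110.04 tilt [-0.08 -0.01] F [-0.2  0.9 -2.7] w 0.1447276812929272 t 25.2
tool shift mm [  0.5  -0.2 105.4] rows>= 2.108089335468011 turn -0.2039053340352126 rows 0.02373752433471625
```

Emit:
play_rows(commands=[[0.0005, -0.0002, 0.015, -0.2], [0, 0, 0.02, 0], [0, 0, 0.02, 0], [0, 0, 0.012, 0], [0, 0, 0.005, 0], [0, 0, 0, 0], [0, 0, 0, 0], [0, 0, 0, 0]])

```text
t: 26.0
eef_pos: [0.5422, -0.0017, 0.2671]
tool_rot: [0.001, -0.177, 0.984, -0.0]
contact_force: [-0.1, 0.4, -2.2]
gripper_width: 0.144
```

```bash
python3 - <<'E'
from h import *
c=cam("wrist"); cv2.imwrite("pics/w7.png",c["frame"]); np.savez("w7.npz",P=pts(c),f=c["frame"],W=c["W"])
goto(.5415,-.0018,.028+.049,110.24)
c=cam("scene");cv2.imwrite("pics/s7.png",cv2.resize(c["frame"][120:250,190:340],None,fx=5,fy=4.5))
np.savez("s7.npz",P=pts(c),f=c["frame"],W=c["W"])
c=cam("side");cv2.imwrite("pics/d7.png",cv2.resize(c["frame"][160:270,140:300],None,fx=4.8,fy=4.8))
E
python3 p.py w7.npz
```

```text
p [ 0.5422 -0.0017  0.267 ] yaw_y 110.38 tilt [0.09 0.02] F [-0.4  0.2 -2.5] w 0.14254686709113415 t 26.05
tool shift mm [ 0.7  0.1 35. ] rows>= 0.7002104979400449 turn 0.14340166133186472 rows 0.016694023437935357
plane [-0.0024002   0.00116818  0.18086784]
30 ymid 5e-05 w 0.1155 x 0.1014
70 ymid 0.00022 w 0.1157 x 0.0862
110 ymid -0.00013 w 0.1154 x 0.07
150 ymid 0.00028 w 0.1157 x 0.0525
190 ymid -6e-05 w 0.1153 x 0.0336
230 ymid 0.00011 w 0.1157 x 0.0132
270 ymid 6e-05 w 0.1153 x -0.009
130 xmax 0.1031 y -0.0495
170 xmax 0.1026 y -0.033
210 xmax 0.1027 y -0.0169
250 xmax 0.1023 y -0.0006
290 xmax 0.1027 y 0.0157
330 xmax 0.1027 y 0.0319
370 xmax 0.1027 y 0.0482
```

View pics/s7.png

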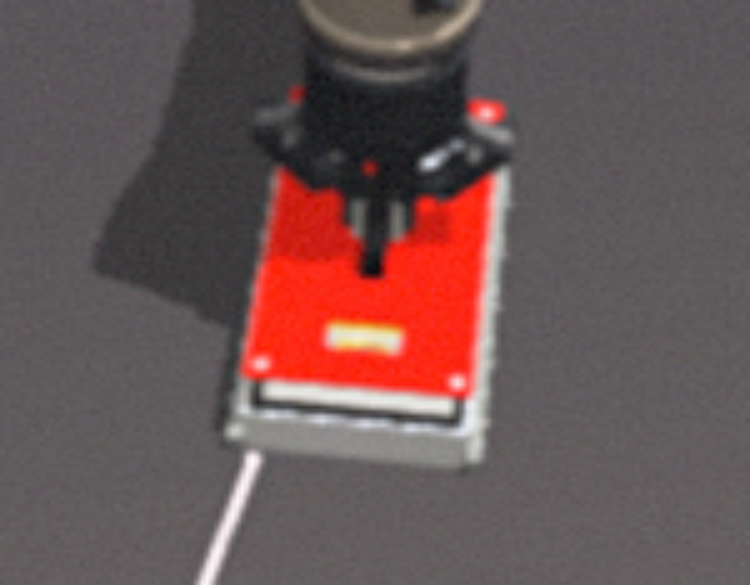

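View pics/d7.png

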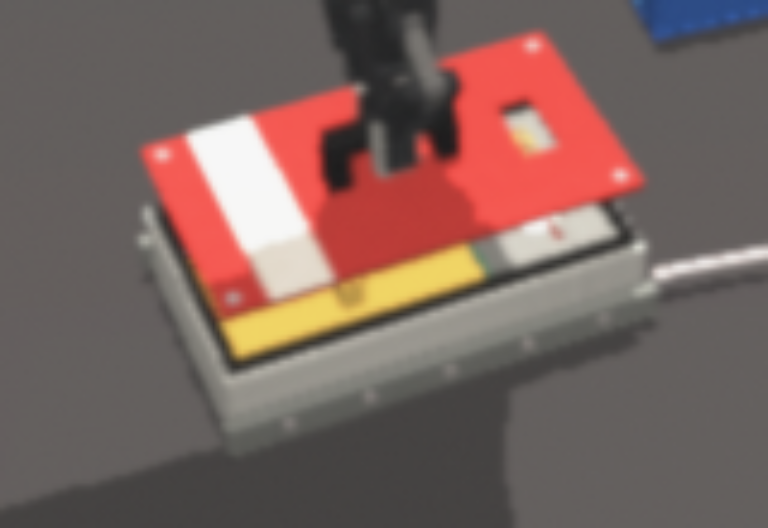

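View pics/w7.png

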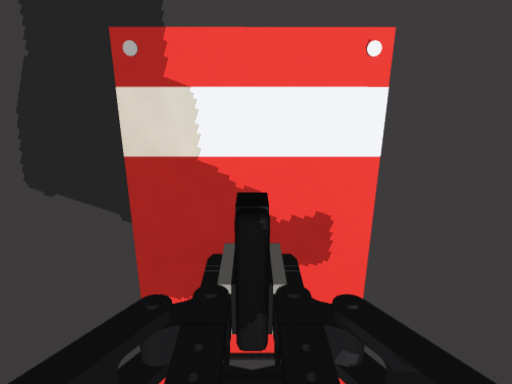

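The slot shows the brass bar directly below it, in the scene crop at (365,338) and the side crop at (528,130). I'll lower the panel onto the seal.

Emit:
play_rows(commands=[[0.0005, 0, 0.005, 0], [0, 0, 0.005, 0], [0, 0, 0.005, 0], [0, 0, 0.005, 0], [0, 0, 0.005, 0], [0, 0, 0.004, 0], [0, 0, 0.002, 0], [0, 0, 0, 0], [0, 0, 0, 0]])

```text
t: 27.1
eef_pos: [0.5414, -0.0019, 0.2353]
tool_rot: [0.0, -0.177, 0.984, 0.0]
contact_force: [0.6, -1.0, -2.5]
gripper_width: 0.141
```

```bash
python3 - <<'E'
from h import *
goto(.5415,-.0018,.030+.045,110.24)
c=cam("side");cv2.imwrite("pics/d8.png",cv2.resize(c["frame"][160:270,140:300],None,fx=4.8,fy=4.8))
E
```

```text
p [ 0.5414 -0.0019  0.2353] yaw_y 110.39 tilt [0.01 0.  ] F [ 0.6 -1.  -2.5] w 0.14114017900012374 t 27.1
tool shift mm [-0.1  0.   5.3] rows>= 0.10559655521745825 turn 0.15495795085446673 rows 0.018039342357912307
```

View pics/d8.png

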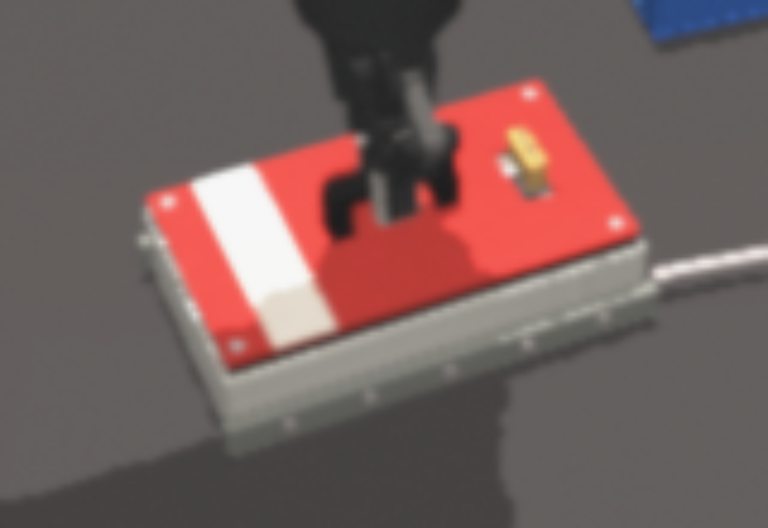

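Emit:
play_rows(commands=[[0, 0, 0.001, 0], [0, 0, 0, 0], [0, 0, 0.001, 0], [0, 0, 0, 0]])

```text
t: 27.55
eef_pos: [0.5414, -0.0019, 0.2332]
tool_rot: [0.0, -0.177, 0.984, -0.0]
contact_force: [-0.6, 0.0, -2.6]
gripper_width: 0.14
```

Emit:
play_rows(commands=[[0, 0, 0.001, 0], [0, 0, 0, 0], [0, 0, 0.001, 0], [0, 0, 0, 0]])

```text
t: 27.95
eef_pos: [0.5414, -0.0018, 0.2314]
tool_rot: [0.0, -0.177, 0.984, 0.0]
contact_force: [-1.1, -0.3, 3.7]
gripper_width: 0.142
```

Emit:
play_rows(commands=[[0, 0, 0.001, 0], [0, 0, 0, 0], [0, 0, 0, 0]])

```text
t: 28.25
eef_pos: [0.5414, -0.0019, 0.2304]
tool_rot: [0.0, -0.177, 0.984, 0.0]
contact_force: [-2.6, -0.3, 5.4]
gripper_width: 0.142
```

Emit:
play_rows(commands=[[0, 0, 0.001, 0], [0, 0, 0, 0], [0, 0, 0, 0]])

```text
t: 28.55
eef_pos: [0.5414, -0.0019, 0.2295]
tool_rot: [0.0, -0.177, 0.984, 0.0]
contact_force: [-3.7, -0.0, 5.9]
gripper_width: 0.14
```

Emit:
play_rows(commands=[[0, 0, 0.001, 0], [0, 0, 0, 0], [0, 0, 0, 0]])

```text
t: 28.85
eef_pos: [0.5414, -0.0019, 0.2291]
tool_rot: [0.0, -0.177, 0.984, 0.0]
contact_force: [-4.0, -0.3, 14.0]
gripper_width: 0.143
```

Emit:
play_rows(commands=[[0, 0, 0.001, 0], [0, 0, 0, 0], [0, 0, 0, 0]])

```text
t: 29.15
eef_pos: [0.5414, -0.002, 0.2291]
tool_rot: [0.0, -0.177, 0.984, 0.0]
contact_force: [-10.0, -0.1, 24.5]
gripper_width: 0.143
```

```bash
cat > chk.py <<'E'
from h import *
import sys
th=np.radians(20.24); Rb=np.array([[np.cos(th),np.sin(th)],[-np.sin(th),np.cos(th)]])
for n in ["scene","side","wrist"]:
    c=cam(n); cv2.imwrite(f"pics/{n}_{sys.argv[1]}.png",c["frame"]); P=pts(c); f=c["frame"].astype(int); ok=np.isfinite(P).all(-1)
    B=(P[...,:2]-[.542,-.0019])@Rb.T
    m=ok&(f[...,2]>f[...,1]+40)&(f[...,0]<90)&(f[...,1]<90)&(P[...,2]>.038)&(P[...,2]<.06)&(abs(B[...,0])<.11)&(abs(B[...,1])<.065)
    A=np.c_[B[m],np.ones(m.sum())]; k=np.linalg.lstsq(A,P[m][:,2],rcond=None)[0]
    print(n,m.sum(),"tilt deg",(k[:2]*57.3).round(2),"z centre",k[2].round(4)); r=cv2.minAreaRect((B[m]*1000).astype(np.float32)); print("  ",np.round(r[0],1),np.round(r[1],1),r[2])
o,p,M=pose(); print(p,o["contact_force"],o["torque"],o["t"])
E
python3 chk.py a; cd pics; python3 -c "
import cv2
cv2.imwrite('side_ac.png',cv2.resize(cv2.imread('side_a.png')[160:270,140:300],None,fx=4.8,fy=4.8))"
```

```text
scene 1366 tilt deg [ 0.14 -0.03] z centre 0.0491
   [1.9 0.3] [205.  112.5] 0.0828135684132576
side 1542 tilt deg [-0.03 -0.03] z centre 0.0494
   [-3.2 -2.2] [202.5 121.3] 1.5520477294921875
wrist 42943 tilt deg [-0.05  0.04] z centre 0.0483
   [-9.9  0.3] [116.9 186.3] 89.96017456054688
[ 0.54141298 -0.00199656  0.22911155] [-8.41513325  0.17875016 24.42614759] [0.07159299 1.7695716  0.03313772] 29.3
```

View pics/side_ac.png

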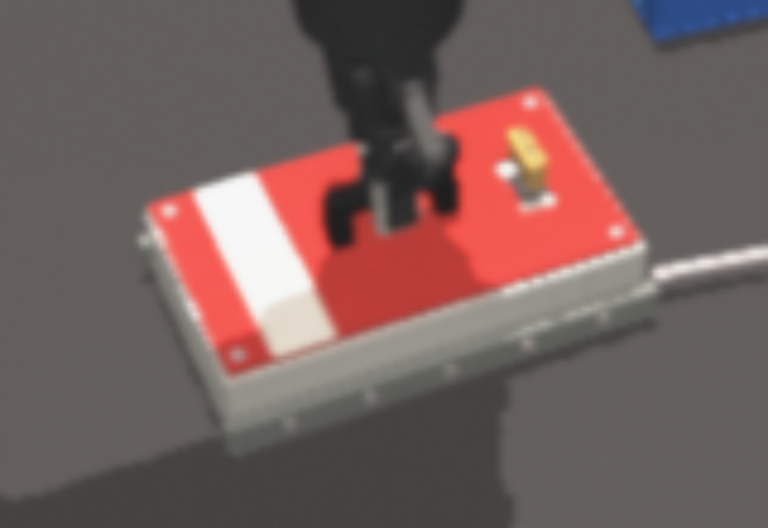

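The panel top is now at 49 mm, level and home. The TCP stopped moving while the force rose from 14 to 24 N. I'll hold for half a second, check that it's steady, and hand in.

Emit:
play_rows(commands=[[0, 0, 0, 0], [0, 0, 0, 0], [0, 0, 0, 0], [0, 0, 0, 0], [0, 0, 0, 0]])

```text
t: 29.8
eef_pos: [0.5414, -0.002, 0.2291]
tool_rot: [0.0, -0.177, 0.984, 0.0]
contact_force: [-8.3, -0.0, 24.6]
gripper_width: 0.144
```

```bash
python3 chk.py b; python3 - <<'E'
from h import *
P=np.load
c=cam("scene"); P=pts(c); f=c["frame"].astype(int)
th=np.radians(20.24); Rb=np.array([[np.cos(th),np.sin(th)],[-np.sin(th),np.cos(th)]]); B=(P[...,:2]-[.542,-.0019])@Rb.T
s=np.isfinite(P).all(-1)&(P[...,2]>.064)&(P[...,2]<.08)&(B[...,0]>.055)&(B[...,0]<.1)&(abs(B[...,1])<.03)
print("head",s.sum(),cv2.minAreaRect((B[s]*1000).astype(np.float32)))
print(bot.hand_in())
E
```

```text
scene 1370 tilt deg [ 0.05 -0.07] z centre 0.0492
   [ 1.1 -0.1] [112.7 206.2] 89.86675262451172
side 1539 tilt deg [0.01 0.04] z centre 0.0494
   [-3.2 -0.3] [120.  201.1] 89.95825958251953
wrist 42961 tilt deg [-0.04  0.04] z centre 0.0483
   [-9.9  0.3] [186.6 116.9] 0.020809819921851158
[ 0.541401   -0.00198546  0.22907858] [-9.32979574 -0.63459267 24.64012968] [0.07568408 1.79597522 0.0354991 ] 29.95
head 48 ((72.74356079101562, -0.8274030685424805), (25.844993591308594, 11.031928062438965), 89.65074157714844)
the job is handed in; nothing more can be done
None
```

The job is done and handed in at about 30 s, with the arm still gripping the panel and pressing it down.

- **Sheet:** it lies flat in the pocket with its top at about 17–18 mm, and I let go of it before touching the fastener.
- **Fastener:** I turned it about 69.8° and let go. The wrist view then put the bar in line with the red marks to within about 0.1°. A coarser scene-camera check after the panel was on gave about 0.4°.
- **Panel:** its slot is over the fastener. It is pressed home with its top at 48.3–49.4 mm by the three cameras (49 mm expected) and its tilt under 0.1°. The tool stopped moving while the force rose to about 25 N, and it held steady there for over half a second.

The last checks disagreed in two places:
- **Sideways force:** about 9 N remains on the tool.
- **Panel and bar centres:** the scene and side cameras put the panel centre 1–3 mm off along its length, and the scene camera put the bar about 3 mm off. The gripper and panel hide part of those views. The wrist view before lowering had the panel centred to within about 1 mm.

I did not touch the bin, screwdriver or bottle. I took no final measurement of them.

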